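# Fill the charging row and hold the recessed reset

## Task

First stand the two loose drill battery packs on the empty charging bays, so that all three packs stand upright in one neat side-by-side row, square in their bays, and leave the third pack as it is. Then take the square-handled stylus out of the wooden tool block, reach its steel rod down through the round hole in the top of the charger's control box and push the recessed reset button all the way down; finish while still gripping the stylus and holding the button down. Leave the punch, the bottle and the can alone.

Things in the scene. Friction and masses are not known exactly. Their poses are not given: they have to be found in the camera images.
- station: Fixed grey battery charger. Origin: centre of its underside; y along its row, 342 mm (-171 to +171), 90 mm deep in x. From y = -81 to +171 a deck 30 mm high with three bays centred at x = 0, y = -39, 45, 129; ribs 5 mm wide and 8 mm high across the deck at y = 3, 87, 168.5, front and back open. From y = -171 to -81 a control box 70 mm high with one round hole in its top.
- bay_a: One of the two empty bays: a flat dark contact plate, 50 mm (x) by 66 mm (y), flush on the deck, the footprint of one pack. Origin: its centre on the deck's top, where the centre of a pack's underside belongs, 30 mm above the table; axes parallel to the charger's.
- bay_b: The other empty bay, just the same. Either loose pack may go on either bay.
- pack_seated: The battery pack that already stands in the remaining bay (any of the three): same as the loose ones. It stays there.
- pack_1: Loose drill battery pack standing on the table: black block with a grey band, 50 mm (its x) by 66 mm (its y) by 60 mm high, 0.28 to 0.5 kg. Origin: centre of its underside. In a bay its 66 mm side runs along the row, either way round, with 6 to 9 mm free to the ribs (or box) on each side.
- pack_2: The second loose battery pack, same as pack_1.
- tool_block: Fixed light wooden tool block, 150 mm (x) by 60 mm (y) by 75 mm high, origin centre of its underside. Two vertical holes in its top, 12 mm wide and 70 mm deep, at x = -50 and +50, y = 0; one holds the stylus, the other the punch.
- stylus: Loose stylus, 70 g, upright in either hole of the block. Square dark wooden handle, 22 by 22 mm, 90 mm tall, flat sides square to its x and y; below it a steel rod 6 mm thick with a 7 mm ball tip, reaching 65 mm below the handle. Origin: centre of the handle's underside, which rests on the block's top (75 mm above the table), the rod hidden in the hole; z up. It lifts straight out.
- stylus_tip (a point): Lowest point of the stylus' ball tip, 65 mm below the stylus' origin.
- stylus_grip (a point): Point on the axis of the stylus' handle, 50 mm above its underside, 40 mm below its top: a good place to grip.
- aperture (a point): Centre of the round hole in the control box's top face, 70 mm above the table (at x = 0, y = -126 of the charger). The hole is 16 mm wide and 34 mm deep, straight down, too narrow for fingers.
- button_top (a point): Centre of the white reset button's flat top, 14 mm wide, at the bottom of the hole: 20 mm below the mouth when not pressed, 26 mm when fully down. It moves with the button.
- reset_button (a joint): Travel of the sprung reset button, m: 0 up, 0.006 fully down. Takes about 2 N to start and 5 N at the bottom, springs back when let go.
- punch: Bystander: punch with a round, bulging, shorter handle (30 mm wide, 70 mm tall) in the block's other hole. Origin: centre of the handle's underside.
- dye_bottle: Bystander: amber bottle, 52 mm wide, 130 mm tall, loose on the table to the left of the packs. Origin: centre of its underside.
- glue_can: Bystander: steel can with a plain paper label, 80 mm wide, 90 mm tall, loose on the table at the far end, between charger and tool block. Origin: centre of its underside.
There are look-alikes about, which are no part of the job. What is shaped like the pack_1 but red or turquoise is not meant.

How it is judged (in metres and radians):
On the way, in this order (a step that is already met when the one before it is completed fails the run):
1. both loose packs stand upright and square in the two empty bays, let go ((((x of pack_1 in the frame of bay_a between -0.012 and 0.012 m and y of pack_1 in the frame of bay_a between -0.012 and 0.012 m and z of pack_1 in the frame of bay_a between -0.004 and 0.004 m and angle between the x axis of pack_1 and the x axis of bay_a, either way round below 0.15 rad and angle between pack_1's own z axis and vertical below 0.08 rad and linear speed of pack_1 below 0.03 m/s and contact force between the fingers and pack_1 below 0.3 N) and (x of pack_2 in the frame of bay_b between -0.012 and 0.012 m and y of pack_2 in the frame of bay_b between -0.012 and 0.012 m and z of pack_2 in the frame of bay_b between -0.004 and 0.004 m and angle between the x axis of pack_2 and the x axis of bay_b, either way round below 0.15 rad and angle between pack_2's own z axis and vertical below 0.08 rad and linear speed of pack_2 below 0.03 m/s and contact force between the fingers and pack_2 below 0.3 N)) or ((x of pack_2 in the frame of bay_a between -0.012 and 0.012 m and y of pack_2 in the frame of bay_a between -0.012 and 0.012 m and z of pack_2 in the frame of bay_a between -0.004 and 0.004 m and angle between the x axis of pack_2 and the x axis of bay_a, either way round below 0.15 rad and angle between pack_2's own z axis and vertical below 0.08 rad and linear speed of pack_2 below 0.03 m/s and contact force between the fingers and pack_2 below 0.3 N) and (x of pack_1 in the frame of bay_b between -0.012 and 0.012 m and y of pack_1 in the frame of bay_b between -0.012 and 0.012 m and z of pack_1 in the frame of bay_b between -0.004 and 0.004 m and angle between the x axis of pack_1 and the x axis of bay_b, either way round below 0.15 rad and angle between pack_1's own z axis and vertical below 0.08 rad and linear speed of pack_1 below 0.03 m/s and contact force between the fingers and pack_1 below 0.3 N)))), for 0.2 s.
2. the stylus is drawn out of the tool block in the gripper (contact force between the fingers and stylus above 1 N and contact force between stylus and tool_block below 0.1 N and height (world z) of stylus_tip above 0.08 m), for 0.1 s.
At the end, for the whole second after the job is handed in: Each empty bay carries a pack: upright, at rest, let go, within 12 mm of its centre (x, y) and 0.15 rad of square; third pack within 15 mm of its start; the gripped stylus' tip over 15 mm deep in the hole, within 8 mm of its axis, pressing the button over 2 N, at least 4.5 mm down ((((x of pack_1 in the frame of bay_a between -0.012 and 0.012 m and y of pack_1 in the frame of bay_a between -0.012 and 0.012 m and z of pack_1 in the frame of bay_a between -0.004 and 0.004 m and angle between the x axis of pack_1 and the x axis of bay_a, either way round below 0.15 rad and angle between pack_1's own z axis and vertical below 0.08 rad and linear speed of pack_1 below 0.03 m/s and contact force between the fingers and pack_1 below 0.3 N) and (x of pack_2 in the frame of bay_b between -0.012 and 0.012 m and y of pack_2 in the frame of bay_b between -0.012 and 0.012 m and z of pack_2 in the frame of bay_b between -0.004 and 0.004 m and angle between the x axis of pack_2 and the x axis of bay_b, either way round below 0.15 rad and angle between pack_2's own z axis and vertical below 0.08 rad and linear speed of pack_2 below 0.03 m/s and contact force between the fingers and pack_2 below 0.3 N)) or ((x of pack_2 in the frame of bay_a between -0.012 and 0.012 m and y of pack_2 in the frame of bay_a between -0.012 and 0.012 m and z of pack_2 in the frame of bay_a between -0.004 and 0.004 m and angle between the x axis of pack_2 and the x axis of bay_a, either way round below 0.15 rad and angle between pack_2's own z axis and vertical below 0.08 rad and linear speed of pack_2 below 0.03 m/s and contact force between the fingers and pack_2 below 0.3 N) and (x of pack_1 in the frame of bay_b between -0.012 and 0.012 m and y of pack_1 in the frame of bay_b between -0.012 and 0.012 m and z of pack_1 in the frame of bay_b between -0.004 and 0.004 m and angle between the x axis of pack_1 and the x axis of bay_b, either way round below 0.15 rad and angle between pack_1's own z axis and vertical below 0.08 rad and linear speed of pack_1 below 0.03 m/s and contact force between the fingers and pack_1 below 0.3 N))) and contact force between the fingers and stylus above 1 N and contact force between stylus and tool_block below 0.1 N and value of joint reset_button above 0.0045 m and contact force between stylus and reset_button above 2 N and horizontal distance between stylus_tip and aperture below 0.008 m and z of stylus_tip in the frame of aperture below -0.015 m and distance of pack_seated from where it was at the start of the episode below 0.015 m); the arm keeps its last pose, push and grip.
It fails at once if the pack already in its bay is pushed more than 20 mm (distance of pack_seated from where it was at the start of the episode above 0.02 m).
It fails at once if the punch is moved more than 30 mm (distance of punch from where it was at the start of the episode above 0.03 m).
It fails at once if the bottle is moved more than 30 mm (distance of dye_bottle from where it was at the start of the episode above 0.03 m).
It fails at once if the can is moved more than 30 mm (distance of glue_can from where it was at the start of the episode above 0.03 m).
It also fails if it takes over 72 s, if anything falls off the work surface, if the arm or the gripper's body presses on something with over 40 N, if the wrist force passes 120 N, or if a joint passes its speed limit or range.

## Robot

A 7-joint arm with a two-finger parallel gripper is mounted at the origin on the work surface. World frame = base frame: x ahead of the robot, y to its left, z up, the work surface at z = 0. Lengths are in mm, angles in rad, forces in N, time in s.
With the tool pointing down it reaches from about 400 to 875 mm from the base axis. Payload 4.4 kg.
Tool frame: the origin (TCP) lies at the very end of the fingers, on their centre line; the grasp point (between the pads) lies 19 mm behind it; y points along the fingers, z is the direction in which the jaws open and shut, and the axes are right-handed (so a half turn about y gives the same grasp; the last joint's range is limited). The gripper opens to 85 mm and grips with 20 to 120 N. Pads are 22 mm wide; open, the fingers measure 114 mm over their backs; the gripper's body (76 mm by 85 mm) begins 54 mm behind the grasp point. The pads swing forward as they close: fully open they stand 13 mm farther back than shut.
Start: joints at [-0.066, 0.628, 0.038, 1.517, -0.027, 0.996, -0.02], TCP at [650.014, 0.028, 204.513] pointing down, gripper open.
Joint ranges: [-3.06, 3.06], [-0.37, 2.12], [-1.25, 1.32], [0.18, 2.47], [-1.1, 4.24], [0.23, 1.98], [-2.94, 2.94]. Speed limits (rad/s): [2.57, 2.57, 3.14, 3.14, 3.14, 3.14, 3.14].

## Interface

Orientations are given as [roll, pitch, yaw] about the fixed x, y, z axes, in that order (R = Rz(yaw) Ry(pitch) Rx(roll)).
In Python, from cell import * gives the robot as it stands.
- The arm moves only by the tool apply_moves, never from a script. Its argument "targets" is a list of rows, each a list of 6 numbers: the shift along the tool's x, y, z in units of 40 mm (1.0 is 40 mm), then the turn, a rotation vector about the tool's x, y, z in units of 8 degrees (1.0 is 8 degrees). A call has 1 to 12 rows; each row shifts and turns the commanded pose from where the row before left it, along the tool's axes as they then stand; what a row does not reach is not made up. A row lasts 1/8 s, in which the tool goes at most 62.5 mm and 10.7 degrees, less where a joint would pass 70% of its speed; a pose out of reach is approached as far as the arm can. A call is refused whole if a number of a shift passes 1 or a number of a turn 1, either way. A call with a gripper value outside its range is refused whole. "jaw" is the gripper command: -1 is shut, 1 is fully open, values between are in proportion, set as the call begins (left out, the last holds). The fingers move at their own pace and stop on an object; the grip force is fixed at half the most. Time passes only in rows, so rows that do not move let the fingers close. It gives the time, the measured TCP pose, the force and the opening at its end, in the units of the state.
- read_state(): the state, without advancing time (a new reading comes with each control period).
- get_image(name): name is "scene" or "side" or "wrist"; returns the picture (420x560x3 uint8, red, green, blue); there is no depth.
- calibration(name): a dict with "fx", "fy", "cx", "cy" (pixels), "world_from_camera" (4x4, takes a point from camera to world coordinates). Camera axes: x right, y down, z forward; pixel columns grow to the right and rows downward; lengths in mm; the calibration is good to about 2 mm. A picture is of the moment at which its call begins: read the wrist's pose just before it. calibration takes no time and is no camera call; for the wrist camera it gives the pose at the moment of the call.
- finish_job(): hands the job in, once; it reports no verdict.
The state is a dict: "clock": time; "qpos": joint angles; "qd": joint speeds; "tau": joint torques, N m; "eef_pos": TCP position; "tool_rot": TCP orientation; "force": force on the tool from outside, world axes, zero at the start; "torque": the same for the moment, N m; "width": finger opening in mm.
Only numpy, scipy, OpenCV 4.12 (cv2) and the standard library are available. Lean on these libraries where they do the work, as an engineer would, in place of code of your own. Each camera call takes 0.05 s, during which the arm holds its last target. There are 200 camera calls.

## Working session

There is one attempt and no reset: what is moved stays moved. The work goes in short steps, Python scripts to look and compute and a tool call to move; the robot and the scene stay as the last step left them, time stands still between calls to the robot, and variables do not carry over. Pictures are saved under pics/ and viewed, about 8 in all and at most 12, crops included, and the job is handed in when it is done.

Besides the shell and the picture viewer there is one more tool, called as name(argument=value, ...) on one line, values as JSON. apply_moves: Moves the arm, as the interface text tells. Its arguments: {"type":"object","properties":{"targets":{"type":"array"},"jaw":{"type":"number"}},"required":["targets"]}

```bash
mkdir -p pics; ls; cat > h.py <<'E'
from cell import *
import numpy as np, cv2
def snap(name,fn):
    c=calibration(name); im=get_image(name)
    cv2.imwrite('pics/'+fn,cv2.cvtColor(im,cv2.COLOR_RGB2BGR)); return im,c
def px2w(c,u,v,z):
    T=np.array(c["world_from_camera"]); d=T[:3,:3]@np.array([(u-c["cx"])/c["fx"],(v-c["cy"])/c["fy"],1])
    o=T[:3,3]; return o+d*(z-o[2])/d[2]
def w2px(c,p):
    T=np.linalg.inv(np.array(c["world_from_camera"])); q=T[:3,:3]@np.array(p)+T[:3,3]
    return c["fx"]*q[0]/q[2]+c["cx"],c["fy"]*q[1]/q[2]+c["cy"]
E
python3 - <<'E'
from h import *
s=read_state(); print(s)
import json
for n in("scene","side"):
    im,c=snap(n,n+'0.png'); print(n,json.dumps({k:np.round(v,3).tolist() for k,v in c.items()}))
E
```

```text
pics
{'clock': 0.0, 'qpos': array([-0.06579006,  0.62935029,  0.03841336,  1.51838619, -0.02701477,
        0.99629604, -0.0199927 ]), 'qd': array([-5.12787284e-04, -8.16169740e-04, -7.22367373e-05,  3.18827127e-04,
       -1.27379614e-03,  2.69663728e-04, -1.42085819e-04]), 'tau': array([-1.11932164e-03, -5.63405585e+01,  1.22606792e+00, -1.93450052e+01,
        1.09587883e-02,  1.05136272e-02, -8.84369996e-06]), 'eef_pos': array([6.49312829e+02, 4.31591681e-02, 2.03580097e+02]), 'tool_rot': array([-1.57271936e+00,  3.18246769e-06, -1.57078429e+00]), 'force': array([-0.18790496, -0.24408776, -0.14332795]), 'torque': array([-0.00705065,  0.00960676, -0.01966592]), 'width': 85.641784320669}
scene {"fx": 419.259, "fy": 419.259, "cx": 282.108, "cy": 208.277, "world_from_camera": [[0.091, 0.806, -0.585, 1062.785], [0.996, -0.075, 0.053, -39.875], [-0.001, -0.588, -0.809, 852.571], [0.0, 0.0, 0.0, 1.0]]}
side {"fx": 393.406, "fy": 393.406, "cx": 280.58, "cy": 208.377, "world_from_camera": [[-0.964, -0.138, 0.227, 306.79], [-0.265, 0.525, -0.809, 773.821], [-0.007, -0.84, -0.543, 629.848], [0.0, 0.0, 0.0, 1.0]]}
```

View pics/scene0.png

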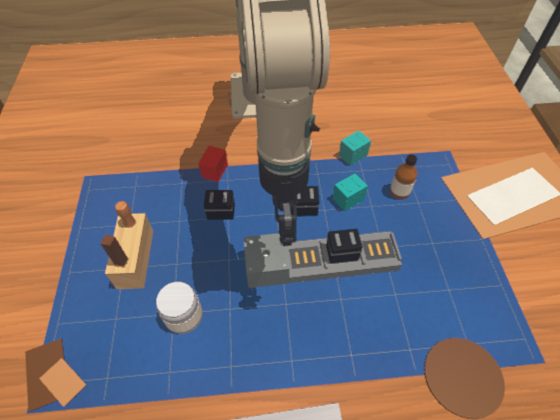

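View pics/side0.png

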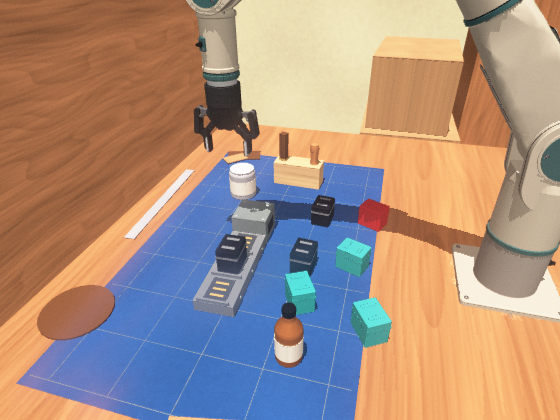

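The scene shows the charger, with its box on the left at about (265,258). The seated pack is in the middle bay (345,243), and the empty bays are at (305,256) and (380,248). The loose packs are at (220,203) and (307,200). The tool block is at (130,250), with the tall square stylus at (115,250) and the punch at (125,215). I'll work out rough positions and take a wrist view.

```bash
python3 - <<'E'
from h import *
c=calibration("scene")
for n,u,v,z in [("bay-39",305,257,30),("bay129",379,249,30),("aperture",268,254,70),("packA top",220,197,60),("packB top",307,194,60),("seated top",344,238,90),("punch top",123,206,145),("stylus top",112,241,165),("can top",177,297,90),("bottle base",402,190,10),("turq1",350,184,60),("turq2",355,143,60)]:
    print(n,px2w(c,u,v,z).round(0))
im,c=snap("wrist","w0.png"); print({k:np.round(v,2).tolist() for k,v in c.items()})
a=cv2.imread('pics/scene0.png')[150:300,90:420]
cv2.imwrite('pics/crop0.png',np.vstack([cv2.resize(a,None,fx=2.4,fy=2.4,interpolation=cv2.INTER_CUBIC)]))
E
```

```text
bay-39 [606.  53.  30.]
bay129 [601. 222.  30.]
aperture [614. -30.  70.]
packA top [ 443. -132.   60.]
packB top [453.  75.  60.]
seated top [601. 135.  90.]
punch top [ 514. -325.  145.]
stylus top [ 613. -327.  165.]
can top [ 705. -214.   90.]
bottle base [424. 327.  10.]
turq1 [432. 184.  60.]
turq2 [295. 223.  60.]
{'fx': 322.01, 'fy': 322.01, 'cx': 282.94, 'cy': 211.43, 'world_from_camera': [[1.0, 0.0, -0.0, 649.39], [0.0, -0.97, -0.26, 65.8], [-0.0, 0.26, -0.97, 372.22], [0.0, 0.0, 0.0, 1.0]]}
```

View pics/w0.png

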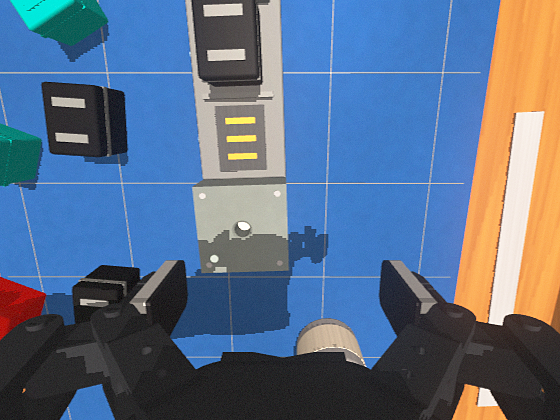

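View pics/crop0.png

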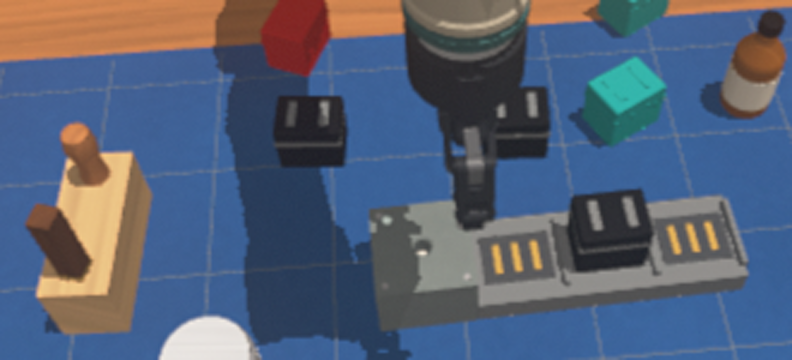

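The wrist view has image right = +x and up = +y. It shows the aperture at (242,229), the free bay plate around (241,138), pack B's top at (42..108, 82..156) and part of pack A at (105,285). Next I'll convert these corners to positions.

```bash
python3 - <<'E'
from h import *
c=dict(calibration("wrist"))
for n,u,v,z in [("aperture",242.5,229,70),("boxTL",193,185,70),("boxTR",287,180,70),("boxBL",202,272,70),("boxBR",289,270,70),("plateTL",217,106,30),("plateTR",264,106,30),("plateBL",216,170,30),("plateBR",263,170,30),("bar1",240,120,30),("bar3",242,156,30),
 ("B TL",42,82,60),("B TR",100,86,60),("B BR",103,157,60),("B BL",49,155,60)]:
    print(n,px2w(c,u,v,z).round(1))
a=cv2.imread('pics/w0.png')
b=np.hstack([cv2.resize(a[60:190,20:150],None,fx=3,fy=3,interpolation=cv2.INTER_CUBIC),cv2.resize(a[80:280,180:310],None,fx=3,fy=3,interpolation=cv2.INTER_CUBIC)[:390]])
cv2.imwrite('pics/crop1.png',b)
E
```

```text
aperture [609.  -33.6  70. ]
boxTL [563.3  10.4  70. ]
boxTR [652.8  15.3  70. ]
boxBL [566.  -79.9  70. ]
boxBR [655.2 -77.6  70. ]
plateTL [582.1  84.1  30. ]
plateTR [629.6  84.1  30. ]
plateBL [577.6  19.3  30. ]
plateBR [627.6  19.3  30. ]
bar1 [604.9  70.5  30. ]
bar3 [605.7  34.   30. ]
B TL [430.2 103.2  60. ]
B TR [482.4  99.8  60. ]
B BR [475.8  35.8  60. ]
B BL [424.2  37.7  60. ]
```

apply_moves(targets=[[-0.25,0.2,-0.6,0,0,0],[-0.25,0.2,-0.6,0,0,0],[-0.25,0.2,-0.6,0,0,0],[-0.25,0.2,-0.6,0,0,0],[-0.25,0.2,-0.6,0,0.15,0],[-0.25,0.2,-0.6,0,0.15,0],[-0.2,0.2,-0.6,0,0.15,0],[0,0.2,-0.6,0,0.2,0],[0,0.1,-0.1,0,0,0],[0,0,0,0,0,0]], jaw=1)

```text
clock: 1.4
eef_pos: [455.5, 71.4, 136.5]
tool_rot: [-1.57, 0.0, -1.661]
force: [-0.5, 0.5, 0.3]
width: 85.5
```

```bash
python3 - <<'E'
from h import *
im,c=snap("wrist","w1.png"); s=read_state();print(s["eef_pos"],s["tool_rot"],s["clock"])
print(np.round(c["world_from_camera"],3).tolist())
E
```

```text
[456.10355968  71.32749247 136.71357687] [-1.56918155e+00  3.03218396e-04 -1.66162340e+00] 1.45
[[0.996, -0.087, -0.023, 460.989], [-0.09, -0.962, -0.259, 136.868], [0.0, 0.26, -0.966, 305.061], [0.0, 0.0, 0.0, 1.0]]
```

View pics/w1.png

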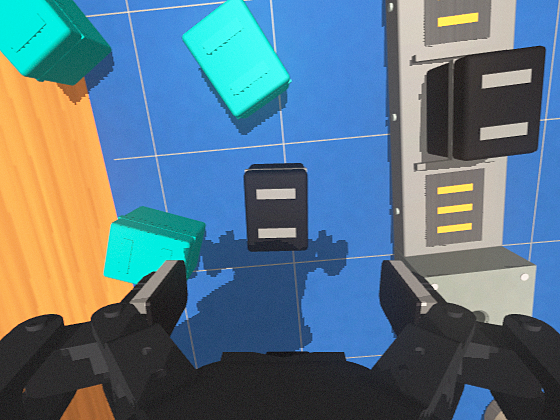

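Pack B's top is squared up to the gripper, corners about (245,172), (309,172), (307,250), (247,250). There is a third turquoise block at (155,245), near the left finger, and a plate corner shows at (484,170).

```bash
python3 - <<'E'
from h import *
c=calibration("wrist")
for n,u,v,z in [("TL",245,172,60),("TR",309,172,60),("BR",308,250,60),("BL",246,250,60),
 ("turq TL",148,232,60),("turq TR",201,242,60),("turq top back R",206,224,60),("tq tips lowR",186,272,0),("tqtop",118,207,60),("turqB",108,246,60),
 ("plateTL",428,175,30),("plateTR",484,168,30),("plateBL",427,247,30),("plateBR",486,246,30),("barm",455,208,30),("bay129 bar low",459,18,30),
 ("rib mid R end",478,163,38),("boxTopR",537,264,70),("boxTopL",405,258,70)]:
    print(n,px2w(c,u,v,z).round(1))
E
```

```text
TL [429.8 104.8  60. ]
TR [478.4 100.4  60. ]
BR [473.2  36.9  60. ]
BL [422.9  41.4  60. ]
turq TL [346.5  63.9  60. ]
turq TR [387.5  51.6  60. ]
turq top back R [393.8  66.4  60. ]
tq tips lowR [348.8  -0.4   0. ]
tqtop [327.1  86.4  60. ]
turqB [311.8  55.   60. ]
plateTL [582.2  84.1  30. ]
plateTR [629.7  85.8  30. ]
plateBL [583.   17.7  30. ]
plateBR [636.6  13.8  30. ]
barm [606.7  52.5  30. ]
bay129 bar low [602.6 203.   30. ]
rib mid R end [619.6  91.9  38. ]
boxTopR [652.5  12.7  70. ]
boxTopL [548.3  27.3  70. ]
```

apply_moves(targets=[[0,0,0,0,0,0],[0,0,0,0,0,0],[0,0.4,0,0,0,0],[0,0.4,0,0,0,0],[0,0.4,0,0,0,0],[0,0.4,0,0,0,0],[0,0.4,0,0,0,0],[0,0.4,0,0,0,0],[0,0.3,0,0,0,0],[0,0.15,0,0,0,0],[0,0,0,0,0,0]], jaw=0.65)

```text
clock: 2.82
eef_pos: [454.6, 71.4, 22.3]
tool_rot: [-1.571, -0.0, -1.662]
force: [0.3, -0.2, -0.1]
width: 70.5
```

apply_moves(targets=[[0,0,0,0,0,0],[0,0,0,0,0,0],[0,0,0,0,0,0],[0,0,0,0,0,0],[0,0,0,0,0,0],[0,0,0,0,0,0]], jaw=-1)

```text
clock: 3.58
eef_pos: [453.5, 71.5, 23.2]
tool_rot: [-1.572, -0.0, -1.661]
force: [-2.6, 1.0, 6.2]
width: 48.2
```

apply_moves(targets=[[0,-0.4,0,0,0,0],[0,-0.6,0,0,-0.15,0],[0,-0.6,0,0,-0.15,0],[0,-0.6,0,0,-0.15,0],[0,-0.6,0,0,-0.15,0],[0,-0.6,0,0,-0.15,0],[0,-0.3,0,0,-0.145,0],[0,0,0,0,0,0]])

```text
clock: 4.58
eef_pos: [455.0, 71.5, 171.0]
tool_rot: [-1.569, 0.0, -1.537]
force: [0.4, -0.2, -3.6]
width: 47.9
```

apply_moves(targets=[[-0.25,0,0.25,0,0,0],[-0.4,0,0.4,0,0,0],[-0.4,0,0.4,0,0,0],[-0.4,0,0.4,0,0,0],[-0.4,0,0.45,0,0,0],[-0.4,0,0.45,0,0,0],[-0.4,0,0.4,0,0,0],[-0.4,0,0.4,0,0,0],[-0.4,0,0.4,0,0,0],[-0.17,0,0.25,0,0,0],[0,0,0,0,0,0],[0,0,0,0,0,0]])

```text
clock: 6.08
eef_pos: [600.9, 220.3, 169.9]
tool_rot: [-1.572, -0.001, -1.537]
force: [0.7, -0.2, -2.5]
width: 48.1
```

```bash
python3 - <<'E'
from h import *
im,c=snap("wrist","w2.png"); s=read_state();print(s["eef_pos"],s["tool_rot"],s["clock"],s["width"])
E
```

```text
[600.97648317 220.27532704 170.25100301] [-1.57193505e+00 -8.46426593e-04 -1.53753501e+00] 6.125 47.58735409687599
```

View pics/w2.png

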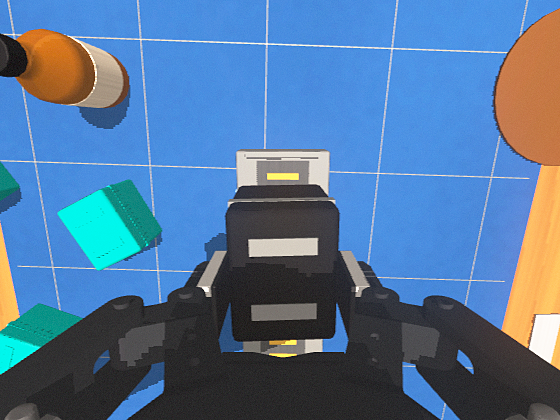

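The held pack is straight in the jaws, its top centre at about (282,271). Beyond it the deck's far end runs from (237,150) to (329,150), and the outer contact bar is at (283,176).

```bash
python3 - <<'E'
from h import *
c=calibration("wrist")
A=np.array([609,-33.6]);t=.035
st=lambda x,y:A+x*np.array([np.cos(t),np.sin(t)])+(y+126)*np.array([-np.sin(t),np.cos(t)])
for n,u,v,z,e in [("endL",237,150,30,st(-45,171)),("endR",329,150,30,st(45,171)),("bar",283,176,30,st(0,147)),("plate top",257,161,30,st(-25,162)),("pack TL",228,204,207,0),("pack TR",338,204,207,0),("pBR",336,341,207,0),("pBL",230,341,207,0)]:
    print(n,px2w(c,u,v,z).round(1),np.round(e,1))
print(st(0,129),st(0,-39),st(0,45))
E
```

```text
endL [555.6 261.4  30. ] [553.6 261.6]
endR [642.4 264.3  30. ] [643.6 264.8]
bar [599.9 238.2  30. ] [599.4 239.2]
plate top [574.6 251.7  30. ] [573.9 253.3]
pack TL [576.4 253.  207. ] 0
pack TR [622.7 254.6 207. ] 0
pBR [627.  187.7 207. ] 0
pBL [576.7 186.  207. ] 0
[600.07682208 221.24382844] [605.95562165  53.34671794] [603.01622186 137.29527319]
```

apply_moves(targets=[[0,0.4,0,0,0,0],[0,0.5,0,0,0,0],[0,0.5,0,0,0,0],[0,0.5,0,0,0,0],[0,0.4,0,0,0,0],[0,0.3,0,0,0,0],[0,0.15,0,0,0,0],[0,0.1,0,0,0,0],[0,0,0,0,0,0],[0,0,0,0,0,0]])

```text
clock: 7.38
eef_pos: [602.1, 221.4, 57.1]
tool_rot: [-1.57, 0.0, -1.537]
force: [-0.6, 0.2, -2.5]
width: 48.2
```

apply_moves(targets=[[0,0.06,0,0,0,0],[0,0.04,0,0,0,0],[0,0,0,0,0,0],[0,0,0,0,0,0]])

```text
clock: 7.88
eef_pos: [601.8, 221.5, 53.3]
tool_rot: [-1.57, 0.0, -1.537]
force: [-3.4, -1.1, 5.7]
width: 48.0
```

apply_moves(targets=[[0,0,0,0,0,0],[0,0,0,0,0,0],[0,0,0,0,0,0],[0,-0.3,0,0,0,0],[0,-0.6,0,0,0,0],[0,-0.6,0,0,0,0],[0,-0.6,0,0,0,0],[0,-0.6,0,0,0,0],[0,-0.4,0,0,0,0],[0,0,0,0,0,0]], jaw=1)

```text
clock: 9.12
eef_pos: [602.6, 221.7, 178.1]
tool_rot: [-1.568, 0.001, -1.537]
force: [-0.4, 0.4, 0.5]
width: 85.2
```

apply_moves(targets=[[0.5,0,-0.25,0,0,0],[0.8,0,-0.4,0,0,0],[0.8,0,-0.4,0,0,0],[0.8,0,-0.4,0,0,0],[0.8,0,-0.4,0,0,0],[0.8,0,-0.4,0,0,0],[0.8,0,-0.4,0,0,0],[0.8,0,-0.4,0,0,0],[0.8,0,-0.4,0,0,0],[0.8,0,-0.4,0,0,0],[0.8,0,-0.3,0,0,0],[0.2,0,-0.1,0,0,0]])

```text
clock: 10.62
eef_pos: [442.2, -134.2, 175.9]
tool_rot: [-1.573, -0.0, -1.54]
force: [0.0, 0.3, 0.4]
width: 85.4
```

```bash
python3 - <<'E'
from h import *
im,c=snap("wrist","w3.png"); s=read_state();print(s["eef_pos"],s["tool_rot"],s["clock"],s["width"])
im,c=snap("scene","s3.png")
a=cv2.imread('pics/s3.png')[150:300,200:420]
b=cv2.imread('pics/w3.png')
cv2.imwrite('pics/m3.png',np.vstack([b[:,:],cv2.resize(a,(256,175))[:, :].copy() if 0 else np.pad(cv2.resize(a,(264,180)),((0,0),(0,296),(0,0)))]))
E
```

```text
[ 442.2115982  -134.05060305  175.94708059] [-1.57254201e+00 -2.08835798e-04 -1.53992737e+00] 10.675 85.54491171138989
```

View pics/m3.png

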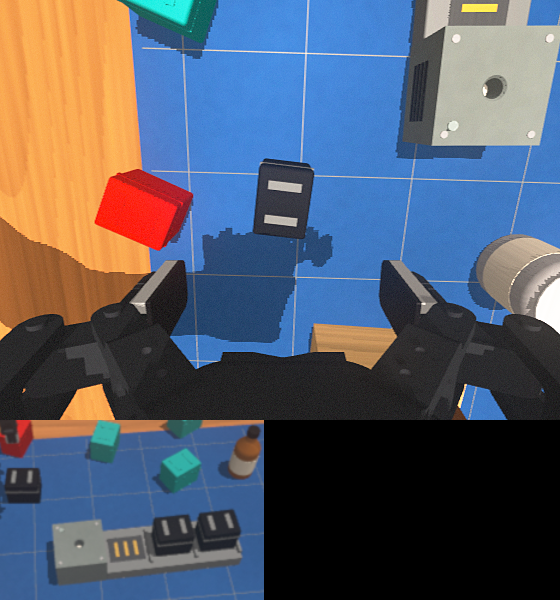

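The first pack now stands in its bay next to the seated one. Pack A's top corners are about (260,164), (314,167), (306,238), (254,233), so it is tilted a few degrees. The red block at (155,208) is to the left and the aperture is at (494,88).

```bash
python3 - <<'E'
from h import *
c=calibration("wrist")
P=[px2w(c,u,v,60) for u,v in [(260,164),(314,167),(306,238),(254,233)]]
print(np.round(P,1),np.mean(P,0))
for a,b in [(3,0),(2,1)]:
    d=P[b]-P[a]; print("yaw",np.arctan2(-d[0],d[1]))
d=P[1]-P[0]; print(np.arctan2(d[1],d[0]));d=P[2]-P[3]; print(np.arctan2(d[1],d[0]))
print("aper",px2w(c,494,88,70),"red",px2w(c,192,190,60),px2w(c,165,248,60),px2w(c,178,212,60))
E
```

```text
[[ 421.2 -100.8   60. ]
 [ 468.9 -101.9   60. ]
 [ 465.3 -168.4   60. ]
 [ 416.6 -165.1   60. ]] [ 442.99676449 -134.03389592   60.        ]
yaw -0.07244008202442638
yaw -0.05462467119770191
-0.022202241516756562
-0.0678184824700024
aper [608.13070404 -32.87576215  70.        ] red [ 360.44145817 -126.139975     60.        ] [ 332.69748032 -182.82011983   60.        ] [ 346.79231608 -147.1061853    60.        ]
```

apply_moves(targets=[[0,0.2,0,0,0.2,0],[0,0.4,0,0,0.25,0],[0,0.5,0,0,0.2,0],[0,0.5,0,0,0,0],[0,0.5,0,0,0,0],[0,0.5,0,0,0,0],[0,0.5,0,0,0,0],[0,0.4,0,0,0,0],[0,0.2,0,0,0,0],[0,0.12,0,0,0,0],[0,0,0,0,0,0]], jaw=0.8)

```text
clock: 12.1
eef_pos: [443.8, -132.0, 23.6]
tool_rot: [-1.571, 0.0, -1.627]
force: [-0.4, 0.2, 0.1]
width: 76.8
```

apply_moves(targets=[[0,0,0,0,0,0],[0,0,0,0,0,0],[0,0,0,0,0,0],[0,0,0,0,0,0],[0,0,0,0,0,0],[0,0,0,0,0,0]], jaw=-1)

```text
clock: 12.85
eef_pos: [443.1, -132.4, 24.4]
tool_rot: [-1.571, 0.0, -1.628]
force: [-2.0, 1.1, 5.7]
width: 47.7
```

apply_moves(targets=[[0,-0.4,0,0,0,0],[0,-0.6,0,0,-0.16,0],[0,-0.6,0,0,-0.16,0],[0,-0.6,0,0,-0.16,0],[0,-0.6,0,0,-0.18,0],[0,-0.6,0,0,0,0],[0,-0.3,0,0,0,0],[0,0,0,0,0,0]])

```text
clock: 13.85
eef_pos: [443.7, -132.3, 172.0]
tool_rot: [-1.57, -0.0, -1.535]
force: [-0.0, -0.3, -4.0]
width: 47.9
```

apply_moves(targets=[[-0.25,0,0.25,0,0,0],[-0.45,0,0.45,0,0,0],[-0.5,0,0.45,0,0,0],[-0.5,0,0.45,0,0,0],[-0.5,0,0.45,0,0,0],[-0.5,0,0.45,0,0,0],[-0.5,0,0.45,0,0,0],[-0.5,0,0.45,0,0,0],[-0.5,0,0.45,0,0,0],[-0.33,0,0.37,0,0,0],[0,0,0,0,0,0],[0,0,0,0,0,0]])

```text
clock: 15.35
eef_pos: [604.6, 54.4, 170.5]
tool_rot: [-1.574, -0.001, -1.535]
force: [-0.8, -0.4, -4.3]
width: 47.6
```

```bash
python3 - <<'E'
from h import *
im,c=snap("wrist","w4.png"); s=read_state();print(s["eef_pos"],s["tool_rot"],s["clock"],s["width"])
E
```

```text
[604.72715087  53.92684406 170.87950262] [-1.57305638e+00 -8.34072723e-04 -1.53602434e+00] 15.4 47.53893463513888
```

View pics/w4.png

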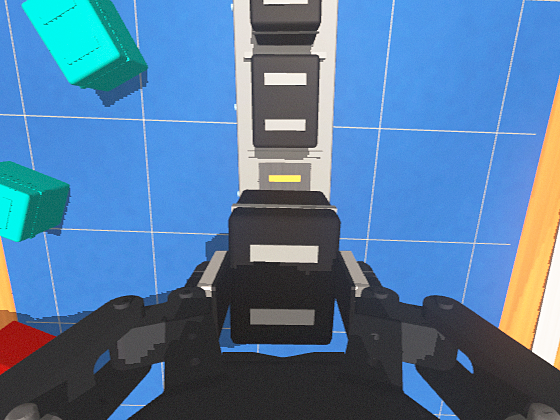

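The held pack's top spans rows 210 to 343, about 2 mm nearer to me than the first pack did. The bay's outer bar is at (284,179), in line with it. I'll correct by 1.5 mm and lower it.

apply_moves(targets=[[-0.04,0.4,0.01,0,0,0],[0,0.5,0,0,0,0],[0,0.5,0,0,0,0],[0,0.5,0,0,0,0],[0,0.4,0,0,0,0],[0,0.3,0,0,0,0],[0,0.15,0,0,0,0],[0,0.1,0,0,0,0],[0,0.05,0,0,0,0],[0,0,0,0,0,0],[0,0,0,0,0,0]])

```text
clock: 16.77
eef_pos: [606.5, 56.4, 56.1]
tool_rot: [-1.57, 0.0, -1.535]
force: [1.0, 0.8, -4.0]
width: 48.1
```

apply_moves(targets=[[0,0.06,0,0,0,0],[0.02,0,0,0,0,0],[0,0,0,0,0,0],[0,0,0,0,0,0]])

```text
clock: 17.27
eef_pos: [606.7, 56.6, 54.5]
tool_rot: [-1.569, 0.001, -1.535]
force: [-2.0, 2.2, 5.6]
width: 47.6
```

apply_moves(targets=[[0,0,0,0,0,0],[0,0,0,0,0,0],[0,0,0,0,0,0],[0,-0.3,0,0,0,0],[0,-0.6,0,0,0,0],[0,-0.6,0,0,0,0],[0,-0.6,0,0,0,0],[0,-0.7,0,0,0,0],[0,-0.7,0,0,0,0],[0,-0.6,0,0,0,0],[0,-0.2,0,0,0,0],[0,0,0,0,0,0]], jaw=1)

```text
clock: 18.77
eef_pos: [606.3, 55.6, 225.7]
tool_rot: [-1.57, 0.0, -1.535]
force: [-0.2, 0.5, -0.5]
width: 85.3
```

apply_moves(targets=[[0.5,0,0,0,0,0],[0.9,0,0,0,0,0],[0.9,0,0,0,0,0],[0.9,0,0,0,0,0],[0.9,0,0,0,0,0],[0.9,0,0,0,0,0],[0.9,0,0,0,0,0],[0.9,0,0,0,0,0],[0.9,0,0,0,0,0],[0.9,0,-0.1,0,0,0],[0.8,0,-0.1,0,0,0],[0,0,0,0,0,0]])

```text
clock: 20.27
eef_pos: [608.3, -326.4, 223.6]
tool_rot: [-1.575, -0.002, -1.542]
force: [0.5, 0.2, -0.1]
width: 85.3
```

```bash
python3 - <<'E'
from h import *
im,c=snap("wrist","w5.png"); s=read_state();print(s["eef_pos"],s["tool_rot"],s["clock"],s["width"])
im,c=snap("scene","s5.png")
a=cv2.imread('pics/s5.png')[200:300,230:420]
b=cv2.imread('pics/w5.png')
cv2.imwrite('pics/m5.png',np.vstack([b,np.pad(cv2.resize(a,(342,180)),((0,0),(0,218),(0,0)))]))
E
```

```text
[ 609.42994563 -323.29490795  223.77255423] [-1.57359973e+00  1.50585800e-05 -1.53938688e+00] 20.325 85.56366631465107
```

View pics/m5.png

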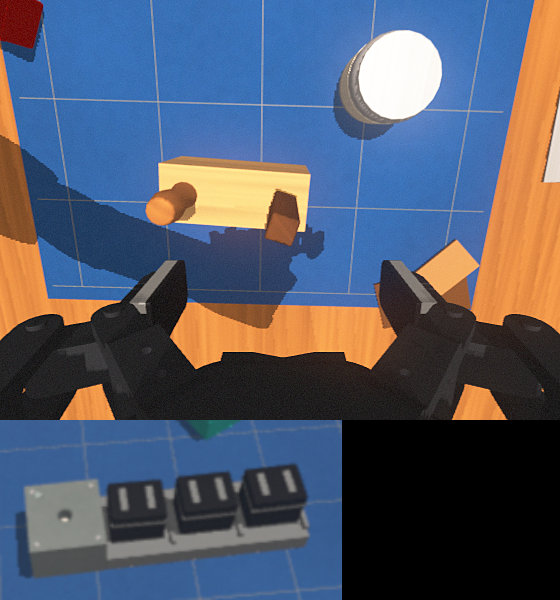

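The row now holds all three packs. The stylus' top face is around (283,229), its handle meeting the block at about (285,192). The block's top corners are about (159,165), (311,176), (307,233), and the punch is at (165,205). I'll zoom in for the stylus' turn.

```bash
python3 - <<'E'
from h import *
c=calibration("wrist")
for n,u,v,z in [("top TL",272,212,165),("top TR",300,219,165),("top BR",295,244,165),("top BL",266,237,165),("blkTL",159,165,75),("blkTR",311,176,75),("blkBR",307,233,75)]: print(n,px2w(c,u,v,z).round(1))
a=cv2.imread('pics/w5.png')[150:255,145:320]
cv2.imwrite('pics/c5.png',cv2.resize(a,None,fx=4.5,fy=4.5,interpolation=cv2.INTER_CUBIC))
E
```

```text
top TL [ 601.8 -317.3  165. ]
top TR [ 622.5 -321.9  165. ]
top BR [ 619.7 -341.6  165. ]
top BL [ 597.8 -336.8  165. ]
blkTL [ 486.9 -297.7   75. ]
blkTR [ 636.9 -303.3   75. ]
blkBR [ 636.2 -363.    75. ]
```

View pics/c5.png

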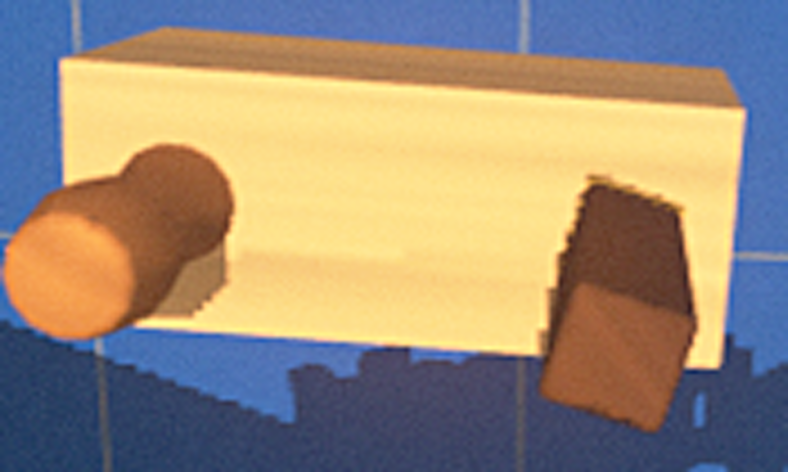

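The zoom shows the stylus' top corners at (273,212), (299,222), (291,246), (265,237) in full-image pixels, turned about 19° clockwise from the jaws.

```bash
python3 - <<'E'
from h import *
c=calibration("wrist")
P=np.array([px2w(c,u/4.5+145,v/4.5+150,165) for u,v in [(577,280),(695,322),(657,432),(542,392)]])
print(P.round(1),P.mean(0))
for a,b in [(0,1),(3,2)]: d=P[b]-P[a]; print(np.arctan2(d[1],d[0]),np.linalg.norm(d))
for a,b in [(3,0),(2,1)]: d=P[b]-P[a]; print(np.arctan2(-d[0],d[1]),np.linalg.norm(d))
Q=[px2w(c,u/4.5+145,v/4.5+150,75) for u,v in [(590,178),(682,208)]]; print(np.round(Q,1)); d=Q[1]-Q[0]; print(np.arctan2(d[1],d[0]),np.linalg.norm(d))
B=np.array([px2w(c,*p,75)[:2] for p in [(159,163.5),(310.5,174)]]); d=(B[1]-B[0])/np.linalg.norm(B[1]-B[0]); m=B.mean(0)
print("hole",m+50*d+30*np.array([d[1],-d[0]]))
print(read_state()["eef_pos"],read_state()["tool_rot"])
E
```

```text
[[ 602.7 -317.4  165. ]
 [ 622.2 -323.9  165. ]
 [ 616.8 -343.3  165. ]
 [ 597.4 -336.9  165. ]] [ 609.7494329  -330.37518458  165.        ]
-0.3192112436720753 20.571119086163
-0.3190829801198893 20.422211157802277
-0.2656851704920664 20.190799833256005
-0.2730464394915875 20.180764277140852
[[ 602.8 -318.2   75. ]
 [ 623.6 -324.3   75. ]]
-0.28585839411077996 21.681882477353568
hole [ 610.57676774 -330.48586371]
[ 610.36438525 -321.1571727   224.04835362] [-1.57278259e+00  1.21063665e-03 -1.53684673e+00]
```

apply_moves(targets=[[0.23,0,-0.02,0,0,0],[0,0,0,0,0.5,0],[0,0,0,0,0.6,0],[0,0,0,0,0.6,0],[0,0,0,0,0.6,0],[0,0,0,0,0,0],[0,0,0,0,0,0],[0,0,0,0,0,0]])

```text
clock: 21.38
eef_pos: [611.2, -329.6, 225.3]
tool_rot: [-1.571, 0.0, -1.855]
force: [0.6, 0.8, -0.3]
width: 85.6
```

apply_moves(targets=[[0.02,0.3,-0.02,0,0,0],[0,0.4,0,0,0,0],[0,0.4,0,0,0,0],[0,0.4,0,0,0,0],[0,0.4,0,0,0,0],[0,0.4,0,0,0,0],[0,0.4,0,0,0,0],[0,0.2,0,0,0,0],[0,0.05,0,0,0,0],[0,0,0,0,0,0],[0,0,0,0,0,0]])

```text
clock: 22.75
eef_pos: [610.6, -330.5, 108.0]
tool_rot: [-1.57, -0.0, -1.856]
force: [0.1, 0.6, -1.2]
width: 85.8
```

apply_moves(targets=[[0,0,0,0,0,0],[0,0,0,0,0,0],[0,0,0,0,0,0],[0,0,0,0,0,0],[0,0,0,0,0,0],[0,0,0,0,0,0],[0,0,0,0,0,0],[0,0,0,0,0,0]], jaw=-1)

```text
clock: 23.75
eef_pos: [610.2, -330.2, 107.5]
tool_rot: [-1.571, -0.0, -1.856]
force: [0.2, -0.2, 1.8]
width: 21.3
```

apply_moves(targets=[[0,-0.2,0,0,0,0],[0,-0.4,0,0,0,0],[0,-0.4,0,0,0,0],[0,-0.5,0,0,0,0],[0,-0.5,0,0,0,0],[0,-0.4,0,0,0,0],[0,-0.1,0,0,0,0],[0,0,0,0,0,0]])

```text
clock: 24.75
eef_pos: [610.0, -330.1, 207.3]
tool_rot: [-1.571, 0.0, -1.856]
force: [-0.9, 0.1, -0.9]
width: 20.6
```

apply_moves(targets=[[-0.4,0,-0.12,0,0,0],[-0.7,0,-0.2,0,0,0],[-0.8,0,-0.25,0,0,0],[-0.8,0,-0.25,0,0,0],[-0.8,0,-0.25,0,0,0],[-0.8,0,-0.25,0,0,0],[-0.8,0,-0.25,0,0,0],[-0.8,0,-0.2,0,0,0],[-0.8,0,-0.25,0,0,0],[-0.42,0,-0.1,0,0,0],[0,0,0,0,0,0],[0,0,0,0,0,0]])

```text
clock: 26.25
eef_pos: [608.8, -35.0, 207.2]
tool_rot: [-1.571, -0.001, -1.858]
force: [-0.0, -0.2, -1.2]
width: 20.9
```

```bash
python3 - <<'E'
from h import *
im,c=snap("wrist","w6.png"); s=read_state();print(s["eef_pos"],s["tool_rot"],s["clock"],s["width"])
p=s["eef_pos"]; print("tip exp px",w2px(c,p-[0,0,97.5]),"ap px",w2px(c,[608.6,-33.2,70]))
im,c2=snap("side","d6.png"); print("side tip",w2px(c2,p-[0,0,97.5]),"ap",w2px(c2,[608.6,-33.2,70]))
a=cv2.imread('pics/w6.png'); u,v=map(int,w2px(c,p-[0,0,97.5])); print(u,v)
b=cv2.imread('pics/d6.png')
cv2.imwrite('pics/m6.png',np.vstack([cv2.resize(a[140:360,160:400],(480,440),interpolation=cv2.INTER_CUBIC),np.zeros((1,480,3),np.uint8)]))
x,y=map(int,w2px(c2,p-[0,0,97.5])); print("side crop origin",x-50,y-80)
m=cv2.resize(b[y-80:y+60,x-50:x+50],(314,440),interpolation=cv2.INTER_CUBIC)
cv2.imwrite('pics/m6.png',np.hstack([cv2.resize(a[140:360,160:400],(480,440),interpolation=cv2.INTER_CUBIC),m]))
E
```

```text
[608.87308062 -35.22927605 207.26527451] [-1.57052614e+00 -1.31952132e-03 -1.85885533e+00] 26.3 20.754950397260533
tip exp px (np.float64(283.5177969266087), np.float64(204.82088671632133)) ap px (np.float64(282.60190948629605), np.float64(193.02626949220777))
side tip (np.float64(252.02358561053148), np.float64(196.90283525586344)) ap (np.float64(252.58629313172392), np.float64(210.37007943575915))
283 204
side crop origin 202 116
```

View pics/m6.png

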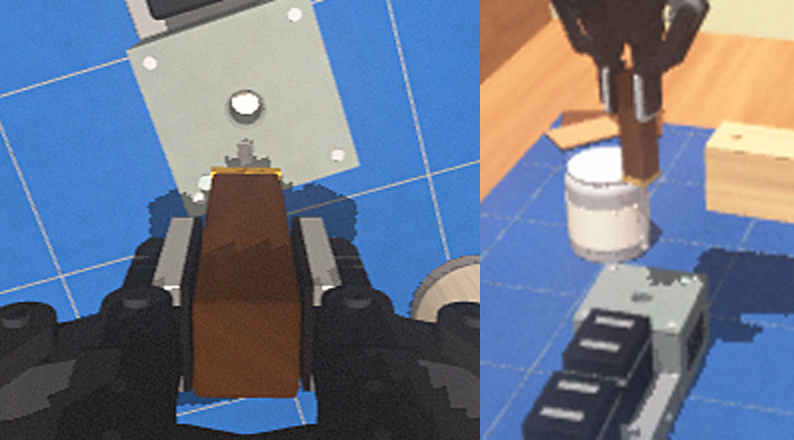

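The hole is at (282.5,192), where I predicted it. The rod tip shows at about (283,209), roughly 4 px below its predicted row of 204.8. I'll check this against the handle's lower edge, seen at row 225.5.

```bash
python3 - <<'E'
from h import *
from scipy.spatial.transform import Rotation as R
s=read_state(); c=calibration("wrist"); p=s["eef_pos"]; M=R.from_euler('xyz',s["tool_rot"]).as_matrix()
f=lambda x,y,z: np.round(w2px(c,p+M@np.array([x,y,z])),1)   # tool coords, y down
print("underside far edge",f(-11,32.5,-11),f(-11,32.5,11)); print("top near edge",f(11,-57.5,-11),f(11,-57.5,11),"top far",f(-11,-57.5,-11),f(-11,-57.5,11))
print("tip",f(0,97.5,0),"tip front",f(-3.5,94,0))
a=cv2.imread('pics/w6.png'); print(a[196:228,283].tolist())
for off in (0,-2,-4,2,4): print(off,f(off,97.5,0))
E
```

```text
underside far edge [266.4 212.3] [300.4 212.3]
top near edge [255.8 325.8] [311.5 325.9] top far [254.5 274.9] [312.8 274.9]
tip [283.4 204.7] tip front [283.4 201.6]
[[255, 255, 255], [77, 81, 85], [101, 111, 112], [105, 114, 113], [105, 109, 110], [101, 107, 109], [138, 147, 150], [173, 187, 188], [164, 178, 180], [178, 194, 193], [172, 189, 189], [177, 195, 193], [175, 192, 190], [142, 153, 152], [112, 118, 124], [171, 183, 198], [120, 127, 137], [130, 136, 147], [128, 135, 145], [127, 134, 144], [132, 139, 148], [127, 131, 147], [127, 135, 145], [130, 140, 148], [131, 136, 148], [133, 140, 147], [102, 102, 110], [101, 119, 135], [54, 123, 165], [67, 129, 169], [76, 162, 226], [55, 54, 78]]
0 [283.4 204.7]
-2 [283.4 202.4]
-4 [283.4 200.1]
2 [283.4 207. ]
4 [283.4 209.2]
```

The two disagree because of a slip of mine. I measured the stylus with the camera pose read after the arm had settled (y −321), but the picture was taken at y −326. So the stylus really sits about 6 mm along tool +x from the TCP, which matches this view. I'll correct for that, go down to just above the hole and look once more.

apply_moves(targets=[[-0.1,0.1,-0.01,0,0,0],[-0.1,0.2,-0.01,0,0,0],[0,0.2,0,0,0,0],[0,0.2,0,0,0,0],[0,0.1,0,0,0,0],[0,0,0,0,0,0],[0,0,0,0,0,0],[0,0,0,0,0,0]])

```text
clock: 27.35
eef_pos: [610.7, -25.2, 175.7]
tool_rot: [-1.57, 0.0, -1.856]
force: [-0.2, 0.8, 0.0]
width: 21.1
```

```bash
python3 - <<'E'
from h import *
from scipy.spatial.transform import Rotation as R
im,c=snap("wrist","w7.png"); s=read_state();print(s["eef_pos"],s["tool_rot"],s["clock"],s["width"])
p=s["eef_pos"]; M=R.from_euler('xyz',s["tool_rot"]).as_matrix()
for o in (4,6,8): print(o,"tip",w2px(c,p+M@[o,97.5,0]))
print("ap px",w2px(c,[608.6,-33.2,70]),"1mm +y",w2px(c,[608.6,-32.2,70]))
a=cv2.imread('pics/w7.png'); x0,y0=210,150
cv2.imwrite('pics/m7.png',cv2.resize(a[y0:y0+100,x0:x0+150],(750,500),interpolation=cv2.INTER_CUBIC))
im,c2=snap("side","d7.png")
E
```

```text
[610.67914185 -25.13349706 175.60703839] [-1.57023813e+00  2.09265275e-04 -1.85630475e+00] 27.4 21.02386859630151
4 tip (np.float64(283.31410928806093), np.float64(209.17249781342127))
6 tip (np.float64(283.31253660377206), np.float64(211.43358585307917))
8 tip (np.float64(283.31096984418366), np.float64(213.68615580073185))
ap px (np.float64(283.55240839425295), np.float64(211.61444045343117)) 1mm +y (np.float64(283.233715924169), np.float64(210.56294144416927))
```

View pics/m7.png

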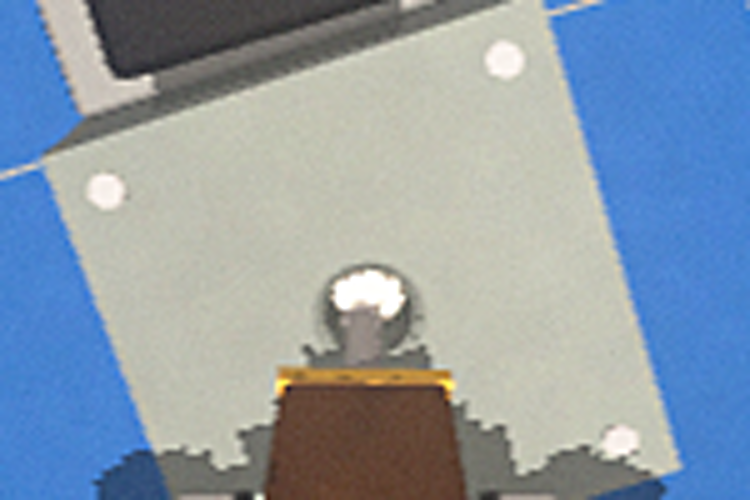

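The hole's centre is at (283.6,211.4), exactly where predicted. The ball tip is already over it with its front edge at about (282.4,211.6), within roughly 2 mm of the axis against 4.5 mm of play. The white button shows below. I'll go down in stages and watch the force.

apply_moves(targets=[[0,0.1,0,0,0,0],[0,0.1,0,0,0,0],[0,0.1,0,0,0,0],[0,0.1,0,0,0,0],[0,0.1,0,0,0,0],[0,0.1,0,0,0,0],[0,0,0,0,0,0],[0,0,0,0,0,0]])

```text
clock: 28.45
eef_pos: [610.6, -25.2, 151.4]
tool_rot: [-1.571, 0.0, -1.856]
force: [0.9, -0.1, -0.2]
width: 21.0
```

No side force, and the tip is at about z 54. Now the press.

apply_moves(targets=[[0,0.05,0,0,0,0],[0,0.05,0,0,0,0],[0,0.05,0,0,0,0],[0,0,0,0,0,0],[0,0,0,0,0,0]])

```text
clock: 29.08
eef_pos: [610.6, -25.1, 145.5]
tool_rot: [-1.57, 0.0, -1.856]
force: [-1.0, -0.9, 1.3]
width: 21.2
```

apply_moves(targets=[[0,0.05,0,0,0,0],[0,0,0,0,0,0],[0,0,0,0,0,0]])

```text
clock: 29.45
eef_pos: [610.6, -25.1, 143.4]
tool_rot: [-1.571, 0.0, -1.856]
force: [-0.1, 0.7, 2.8]
width: 20.6
```

apply_moves(targets=[[0,0.05,0,0,0,0],[0,0,0,0,0,0],[0,0,0,0,0,0]])

```text
clock: 29.82
eef_pos: [610.6, -25.1, 141.4]
tool_rot: [-1.571, 0.0, -1.856]
force: [0.1, 0.6, 3.9]
width: 21.0
```

apply_moves(targets=[[0,0.05,0,0,0,0],[0,0,0,0,0,0],[0,0,0,0,0,0]])

```text
clock: 30.2
eef_pos: [610.9, -25.1, 140.5]
tool_rot: [-1.57, 0.001, -1.856]
force: [-1.1, -0.3, 11.1]
width: 21.0
```

apply_moves(targets=[[0,0.04,0,0,0,0],[0,0,0,0,0,0],[0,0,0,0,0,0]])

```text
clock: 30.58
eef_pos: [611.1, -25.1, 140.1]
tool_rot: [-1.569, 0.001, -1.856]
force: [-3.8, 0.7, 18.3]
width: 21.3
```

The button has hit its stop: the tip stalls and the force jumps from 4 to 18 N. I'll check the force holds steady, look once more and hand in.

apply_moves(targets=[[0,0,0,0,0,0],[0,0,0,0,0,0],[0,0,0,0,0,0],[0,0,0,0,0,0]])

```text
clock: 31.08
eef_pos: [611.1, -25.1, 140.2]
tool_rot: [-1.569, 0.001, -1.856]
force: [-3.6, 0.4, 19.4]
width: 20.9
```

```bash
python3 - <<'E'
from h import *
snap("side","d8.png"); s=read_state();print(s["eef_pos"],s["force"],s["width"])
a=cv2.imread('pics/d8.png')[110:320,170:320]; b=cv2.imread('pics/scene0.png')
snap("scene","s8.png"); b=cv2.imread('pics/s8.png')[180:300,230:420]
cv2.imwrite('pics/m8.png',np.hstack([cv2.resize(a,(360,504)),np.pad(cv2.resize(b,(430,272)),((0,232),(0,0),(0,0)))]))
E
```

```text
[611.1744943  -25.08663743 140.15986371] [-3.44523816  0.75363644 17.83597753] 20.855520931773768
```

```bash
python3 -c "
from cell import *
print(finish_job())"
```

```text
the job is handed in; nothing more can be done
None
```

I put both loose packs on the empty bays on either side of the seated pack. Then I drew the stylus out of the block, put its rod down the hole and pressed the reset button to its stop. I handed the job in at about 31 s, still gripping the stylus and holding the button down; no verdict is reported.

**Packs:** the scene picture taken after the second placing showed all three upright in one row. From the pose readings I estimate each is about 1–3 mm from its bay centre and square to about 0.03 rad. I did not measure them again after letting go.

**Button:** the resistance rose from about 1.3 N to 4 N over the travel. The tip then stalled and the force jumped, holding steady at 18–19 N with the fingers at 21 mm on the handle. By the pose readings the tip was about 27 mm below the rim; a fully pressed button sits at 26 mm.

**What disagreed or failed:**
- **Stylus position:** I first located it with a camera pose read too late, so it was gripped about 6–8 mm off-centre. A wrist view showed this and I corrected the position before going into the hole.
- **Side force:** about 3.5 N remained at the end, so the rod may be touching the hole's wall.
- **Final picture:** it could not be viewed because the limit of 12 was reached, so the end state rests on the force and pose readings.

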